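Fit the red battery pack into the weld igniter

TASK

Fit the red battery pack into the empty bay of the blue ignition unit, right way up, and press it down against the stiff ejector plate until it is fully home, its top flush with the unit's deck. Leave the grey pack where it is.

Things in the scene. Friction and masses are not known exactly. Their poses are not given: they have to be found in the camera images.
- igniter: Blue ignition unit, fixed; flat top deck 54 mm above the bench. Origin: on the bench under the centre of its battery bay, z up. Bay: open at the top, 78 mm (x) by 52 mm (y), a white sloped lead-in widens the mouth to 90 by 64 mm over the top 8 mm; floor 42 mm below the deck. Shell reaches 66 mm to +x and -x, 52 mm to -y, 130 mm to +y; beyond 72 mm on +y a panel with knobs up to 5 mm high.
- red_pack: Red battery pack, a block 70 mm long (its x), 44 mm wide (its y), 42 mm high, about 180 g, two black stripes along its top. It starts flat on a black mat 2 mm thick. Origin: centre of its underside; z up. Either way round (x reversed) fits the bay; it has 4 mm of play to each side there.
- grey_pack: Grey battery pack (spent), otherwise the same as the red one, also on the mat; to be left alone. Origin: centre of its underside.
- plate (a joint): Yellow ejector plate in the bay, 50 by 36 mm, sliding vertically: 0 is fully raised (its top 26 mm above the bench; a pack set on it stands 14 mm proud of the deck), 0.014 m is pressed home (pack flush). It starts at 0 to 0.003. It carries the pack's weight, takes about 7 N to push down, and stays where it is left (no spring).
Things that resemble listed ones, but are neither listed nor needed, are in the scene too. What is shaped like the red_pack but purple is not meant.

How it is judged:
By the outcome, as a careful person would: the job done as asked, in the order asked, and still so for the second after the job is handed in, with the robot touching nothing.
It also fails if it takes over 38 s, if anything falls off the work surface, if the arm or the gripper's body presses on something with over 40 N, if the wrist force passes 120 N, or if a joint passes its speed limit or range.

ROBOT

A 7-joint arm with a two-finger parallel gripper is mounted at the origin on the work surface. World frame = base frame: x ahead of the robot, y to its left, z up, the work surface at z = 0. Lengths are in m, angles in rad, forces in N, time in s.
With the tool pointing down it reaches from about 0.4 to 0.85 m from the base axis. Payload 4.5 kg.
Tool frame: the origin (TCP) lies midway between the tips of the shut fingers; the grasp point (between the pads) lies behind it (r.grip_point_offset is the z of the grasp point in the tool frame, in m); z points along the fingers, y is the line along which they close (so a half turn about z gives the same grasp; the last joint's range is limited). The gripper opens to 88 mm and grips with 3 to 60 N. Pads are 18 mm wide; open, the fingers measure 123 mm over their backs; the gripper's body (75 mm by 187 mm) begins 45 mm behind the grasp point.
Start: joints at [1.362, 0.689, -0.195, 1.565, 0.157, 0.902, -0.215], TCP at [0.15, -0.607, 0.199] pointing down, gripper open.
Joint ranges: [-3.01, 3.01], [-0.46, 2.08], [-1.47, 1.51], [0.13, 2.56], [-1, 4.14], [0.04, 2.09], [-2.66, 2.66]. Speed limits (rad/s): [2.57, 2.57, 3.14, 3.14, 3.14, 3.14, 3.14].

INTERFACE

Orientations are given as a unit quaternion [x, y, z, w].
In Python, from plant import r, optics, workorder gives the robot as it stands.
- The arm moves only by the shell command python3 -m creep 'ROWS' [FORCE]. ROWS is JSON, a list of rows, each an object of numbers: "grip": the gripper command: -1 is shut, 1 is fully open, values between are in proportion; "tx", "ty", "tz": the shift along the tool's x, y, z in cm; "spin": the turn about the tool's z in degrees. In form: [{"grip": .., "tx": .., "ty": .., "tz": .., "spin": ..}, ...]. A call has 1 to 8 rows; each row shifts and turns the commanded pose from where the row before left it, along the tool's axes as they then stand; what a row does not reach is not made up. A row lasts 1/12 s, in which the tool goes at most 41.7 mm and 7.16 degrees, less where a joint would pass 70% of its speed; a pose out of reach is approached as far as the arm can. A call with a gripper value outside its range is refused whole. The fingers move at their own pace and stop on an object; FORCE is the grip in N (left out, the last holds). Time passes only in rows, so rows that do not move let the fingers close. It gives the time, the measured TCP pose, the force, the opening and the grip force at its end, in the units of the state.
- r.get_state(): the state, without advancing time (a new reading comes with each control period).
- optics.snapshot(name): name is "scene" or "top" or "wrist"; returns (picture, depth): 480x640x3 uint8, red, green, blue; 480x640 float32, m along the optical axis (not along the pixel's ray), 0 where there is no reading.
- optics.get_calibration(name): a dict with "fx", "fy", "cx", "cy" (pixels), "extrinsics" (4x4, takes a point from world to camera coordinates). Camera axes: x right, y down, z forward; pixel columns grow to the right and rows downward; lengths in m; the calibration is good to about 2 mm. A picture is of the moment at which its call begins: read the wrist's pose just before it. get_calibration takes no time and is no camera call; for the wrist camera it gives the pose at the moment of the call.
- workorder.finish_job(): hands the job in; it is judged then, once.
The state is a dict: "clock": time; "q": joint angles; "qd": joint speeds; "joint_torque": joint torques, N m; "tool_pos": TCP position; "eef_rot": TCP orientation; "contact_force": force on the tool from outside, world axes, zero at the start; "moment": the same for the moment, N m; "opening": opening from 0.0 (shut) to 1.0 (fully open); "finger_force": force on a finger pad.
Only numpy, scipy, OpenCV 4.12 (cv2) and the standard library are available. Lean on these libraries where they do the work, as an engineer would, in place of code of your own. Each camera call takes 0.05 s, during which the arm holds its last target. There are 200 camera calls.

## Working session

There is one attempt and no reset: what is moved stays moved. The work goes in short steps, Python scripts to look and compute and a shell command to move; the robot and the scene stay as the last step left them, time stands still between calls to the robot, and variables do not carry over. Pictures are saved under pics/ and viewed, at most 10 in all, crops included, and the job is handed in when it is done.

```bash
ls; mkdir -p pics
python3 - <<'E'
from plant import r, optics
import cv2,numpy as np
np.set_printoptions(precision=4,suppress=True)
print(r.get_state(), r.grip_point_offset)
for n in("top","scene"):
    p,d=optics.snapshot(n); cv2.imwrite(f"pics/{n}0.png",p[...,::-1]); np.savez(f"{n}0.npz",p=p,d=d)
    print(n,optics.get_calibration(n))
E
```

```text
pics
{'clock': 0.0, 'q': array([ 1.3618,  0.69  , -0.1945,  1.5663,  0.1573,  0.9025, -0.2151]), 'qd': array([ 0.0001,  0.    ,  0.0005, -0.0012,  0.0005,  0.0025,  0.001 ]), 'joint_torque': array([ -0.0001, -52.7557,  -1.2665, -15.3422,  -0.0526,   0.0067,
         0.0002]), 'tool_pos': array([ 0.15  , -0.606 ,  0.1984]), 'eef_rot': array([ 0.9926,  0.1212, -0.0002, -0.0009]), 'contact_force': array([ 0.0245,  0.9436, -0.7869]), 'moment': array([ 0.0395, -0.0651, -0.0553]), 'finger_force': 0.0, 'opening': 1.0008042627103058} -0.0187
top {'fx': 451.6992033380068, 'fy': 451.6992033380068, 'cx': 319.32240702131685, 'cy': 235.59953442689323, 'extrinsics': array([[ 0.0284, -0.9993,  0.0248, -0.0236],
       [-0.9834, -0.0323, -0.1783,  0.5482],
       [ 0.179 , -0.0193, -0.9837,  0.6174],
       [ 0.    ,  0.    ,  0.    ,  1.    ]])}
scene {'fx': 457.57162910644547, 'fy': 457.57162910644547, 'cx': 326.77513120036986, 'cy': 235.98938285335876, 'extrinsics': array([[-0.2328,  0.9725, -0.0067,  0.1075],
       [ 0.6766,  0.157 , -0.7194, -0.316 ],
       [-0.6986, -0.1721, -0.6945,  1.174 ],
       [ 0.    ,  0.    ,  0.    ,  1.    ]])}
```

View pics/top0.png

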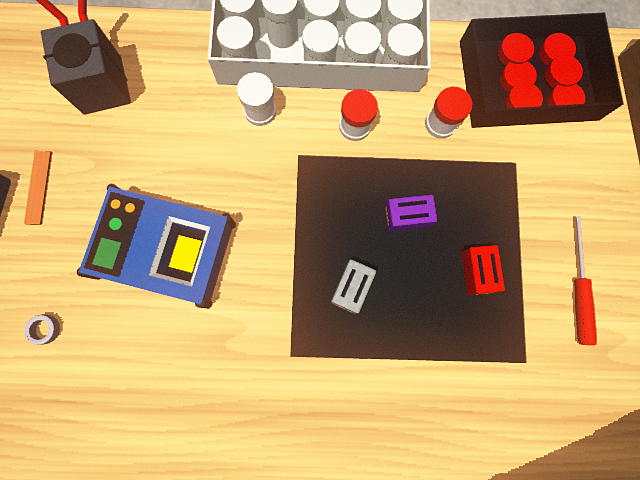

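View pics/scene0.png

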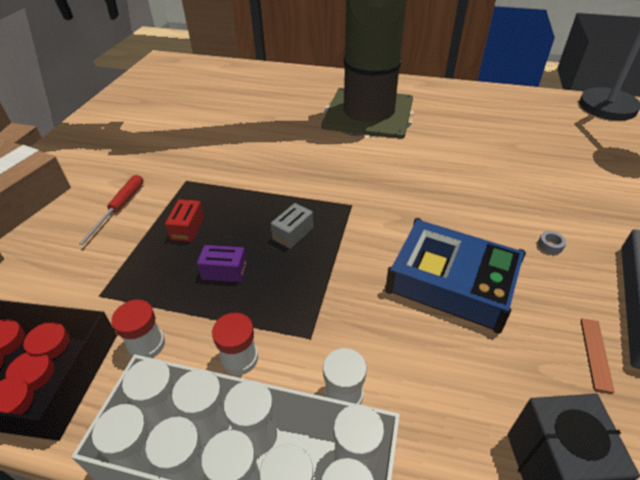

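Top view: candidates are the red pack (484,269), purple pack (412,212), grey pack (354,286), red-capped jars (359,107) and (452,105), red caps in the tray (540,70) and the red screwdriver (585,310). By description I choose (484,269), a red block with two black stripes on the mat. The igniter's bay is at (183,252), with its knob panel (+y) on the left.

```bash
cat > h.py <<'E'
import numpy as np,cv2
from plant import r,optics
np.set_printoptions(precision=4,suppress=True)
def rays(c,uv):
    uv=np.asarray(uv,float).reshape(-1,2);E=c["extrinsics"];R,t=E[:3,:3],E[:3,3]
    d=np.c_[(uv[:,0]-c["cx"])/c["fx"],(uv[:,1]-c["cy"])/c["fy"],np.ones(len(uv))]
    return -R.T@t, d@R
def plane(c,uv,z):
    o,d=rays(c,uv); return o+d*((z-o[2])/d[:,2])[:,None]
def cloud(c,dep):
    v,u=np.mgrid[0:480,0:640]; o,d=rays(c,np.c_[u.ravel(),v.ravel()])
    return (o+d*dep.reshape(-1,1)).reshape(480,640,3)
def rect(xy):
    (x,y),(w,h),a=cv2.minAreaRect((np.asarray(xy)*1000).astype(np.float32))
    if w<h: w,h,a=h,w,a+90
    return np.array([x,y]),w,h,(a+90)%180-90   # centre mm, long, short, yaw of long side
E
python3 - <<'E'
from h import *
for n in("top","scene"):
    f=np.load(n+"0.npz");p,d=f["p"],f["d"];c=optics.get_calibration(n);P=cloud(c,d)
    hsv=cv2.cvtColor(p,cv2.COLOR_RGB2HSV);H,S,V=cv2.split(hsv);Z=P[...,2]
    def blob(m,at=None):
        k,l,s,ce=cv2.connectedComponentsWithStats(m.astype(np.uint8))
        i=1+np.argmax(s[1:,4]) if at is None else 1+np.argmin(np.hypot(*(ce[1:]-at).T)+1e3*(s[1:,4]<80))
        return l==i
    at=(484,269) if n=="top" else (184,218)
    red=blob(((H<6)|(H>174))&(S>150)&(V>60),at)
    # include stripes: convex hull of red, then top-height points
    hull=cv2.convexHull(np.argwhere(red)[:,::-1].astype(np.int32));hm=np.zeros((480,640),np.uint8);cv2.fillConvexPoly(hm,hull,1)
    t=(hm>0)&(abs(Z-.044)<.004)
    print(n,"red",red.sum(),t.sum(),"zmax",np.percentile(Z[red],95),*rect(P[t][:,:2]))
    yel=blob((H>25)&(H<33)&(S>200)&(V>150),(183,252) if n=="top" else (433,263))
    print(" plate",yel.sum(),"z",np.median(Z[yel]),*rect(P[yel][:,:2]))
    blu=blob((H>100)&(H<125)&(S>120),(150,245) if n=="top" else (450,270))
    hull=cv2.convexHull(np.argwhere(blu)[:,::-1].astype(np.int32));hm[:]=0;cv2.fillConvexPoly(hm,hull,1)
    dk=blu&(abs(Z-.054)<.004)
    print(" deck z",np.median(Z[dk]),*rect(P[dk][:,:2]))
    ho=blob((hm>0)&(S<70)&(V>110),(183,252) if n=="top" else (433,263))
    # bay mouth outer edge on deck
    hu=cv2.convexHull(np.argwhere(ho)[:,::-1].astype(np.int32))
    print(" mouth",ho.sum(),*rect(plane(c,hu.reshape(-1,2),.054)[:,:2]), "(90x64)")
p=np.load("top0.npz")["p"]
a=cv2.resize(p[225:315,440:530],(400,400),interpolation=cv2.INTER_CUBIC);b=cv2.resize(p[205:305,135:235],(400,400),interpolation=cv2.INTER_CUBIC)
cv2.imwrite("pics/crop1.png",np.hstack([a,b])[...,::-1])
E
```

```text
top red 1592 1355 zmax 0.04507004495962962 [ 508.4397 -257.2178] 69.98179626464844 44.397586822509766 7.177799224853516
 plate 774 z 0.024410653806288596 [489.6601 105.7348] 227.28807067871094 51.642677307128906 71.62490844726562
 deck z 0.05378210647467052 [528.2086 233.2687] 182.2912139892578 131.21092224121094 76.97150421142578
 mouth 885 [519.6432 194.811 ] 90.0583724975586 63.92435073852539 -12.905685424804688 (90x64)
scene red 1117 633 zmax 0.045209865433384414 [ 506.8577 -259.2886] 73.24913024902344 43.8131103515625 6.958434104919434Traceback (most recent call last):
  File "<stdin>", line 15, in <module>
  File "<stdin>", line 7, in blob
    return _wrapfunc(a, 'argmin', axis=axis, out=out, **kwds)
    return bound(*args, **kwds)
ValueError: attempt to get argmin of an empty sequence
```

```bash
cat >> h.py <<'E'
from scipy.spatial.transform import Rotation as Ro
def go(xyz,yaw):   # spin first (deg), then shift in tool axes (cm) after spin; also shift before spin
    s=r.get_state();R=Ro.from_quat(s["eef_rot"]).as_matrix()
    y0=np.degrees(np.arctan2(R[1,0],R[0,0]));sp=(y0-yaw+90)%180-90
    d=(np.array(xyz)-s["tool_pos"])*100
    print("clock",s["clock"],"tcp",s["tool_pos"],"yaw",y0,"tool z",R[:,2],"spin",sp,"\n d before spin",R.T@d,"after",Ro.from_euler("z",-sp,degrees=True).as_matrix()@R.T@d)
E
python3 - <<'E'
from h import *
p=np.load("top0.npz")["p"]
a=cv2.resize(p[225:315,440:530],(400,400),interpolation=cv2.INTER_CUBIC);b=cv2.resize(p[205:305,135:235],(400,400),interpolation=cv2.INTER_CUBIC)
cv2.imwrite("pics/crop1.png",np.hstack([a,b])[...,::-1])
go([.508,-.257,.15],7.1)
E
```

```text
clock 0.1 tcp [ 0.15   -0.6061  0.1985] yaw 13.911508707073443 tool z [-0.0005  0.0015 -1.    ] spin 6.811508707073443 
 d before spin [ 43.1414 -25.2713   4.8859] after [ 39.8397 -30.2096   4.8859]
```

View pics/crop1.png

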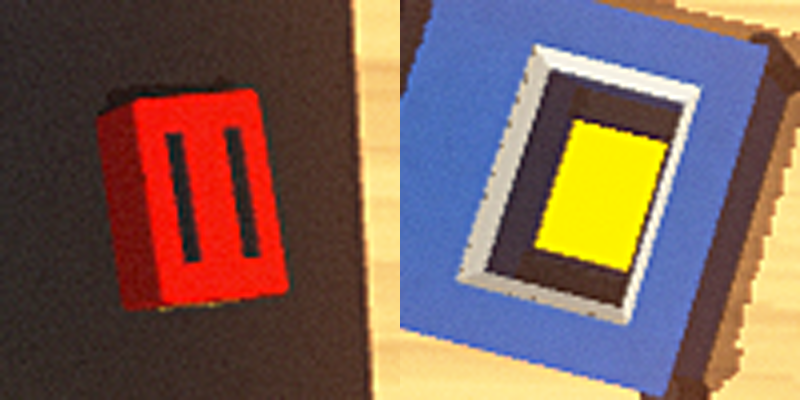

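Left of the crop is the red pack, stripes up, centred near (485,269) in the top view. Right is the empty bay with its white lead-in and yellow plate. Both fits match the given sizes (70.0x44.4 mm and 90.1x63.9 mm), so I move.

```bash
python3 -m creep '[{"grip":1,"tx":0,"ty":0,"tz":0,"spin":6.8},{"grip":1,"tx":2.66,"ty":-2.0,"tz":0,"spin":0},{"grip":1,"tx":2.66,"ty":-2.0,"tz":0,"spin":0},{"grip":1,"tx":2.66,"ty":-2.0,"tz":0,"spin":0},{"grip":1,"tx":2.66,"ty":-2.0,"tz":0,"spin":0},{"grip":1,"tx":2.66,"ty":-2.0,"tz":0,"spin":0},{"grip":1,"tx":2.66,"ty":-2.0,"tz":0,"spin":0},{"grip":1,"tx":2.66,"ty":-2.0,"tz":0,"spin":0}]'
python3 -m creep '[{"grip":1,"tx":2.66,"ty":-2.0,"tz":0.7,"spin":0},{"grip":1,"tx":2.66,"ty":-2.0,"tz":0.7,"spin":0},{"grip":1,"tx":2.66,"ty":-2.0,"tz":0.7,"spin":0},{"grip":1,"tx":2.66,"ty":-2.0,"tz":0.7,"spin":0},{"grip":1,"tx":2.66,"ty":-2.0,"tz":0.7,"spin":0},{"grip":1,"tx":2.66,"ty":-2.0,"tz":0.7,"spin":0},{"grip":1,"tx":2.66,"ty":-2.0,"tz":0.7,"spin":0},{"grip":1,"tx":0,"ty":0,"tz":0,"spin":0}]'
python3 - <<'E'
from h import *
go([.508,-.257,.033],7.1)
p,d=optics.snapshot("wrist");cv2.imwrite("pics/w1.png",p[...,::-1]);c=optics.get_calibration("wrist");P=cloud(c,d)
H,S,V=cv2.split(cv2.cvtColor(p,cv2.COLOR_RGB2HSV));m=((H<6)|(H>174))&(S>150)&(abs(P[...,2]-.044)<.005)&(np.hypot(P[...,0]-.508,P[...,1]+.257)<.08)
print(m.sum(),np.median(P[m][:,2]),rect(P[m][:,:2]))
E
```

```text
clock: 0.77
tool_pos: [0.3185, -0.4432, 0.199]
eef_rot: [0.998, 0.062, -0.0, -0.0]
contact_force: [0.3, -0.4, -1.0]
opening: 0.999
finger_force: 0.0
clock: 1.43
tool_pos: [0.4909, -0.2745, 0.1488]
eef_rot: [0.998, 0.068, 0.002, -0.003]
contact_force: [2.1, 1.0, 0.7]
opening: 0.998
finger_force: 0.0
clock 1.4333 tcp [ 0.4909 -0.2745  0.1488] yaw 7.770029374753598 tool z [ 0.0029  0.0057 -1.    ] spin 0.6700293747535966 
 d before spin [ 1.8864 -1.4396 11.5987] after [ 1.8695 -1.4615 11.5987]
4710 0.04382643513699022 (array([ 505.4158, -262.1866]), 70.30335998535156, 43.94404983520508, 6.7542829513549805)
```

View pics/w1.png

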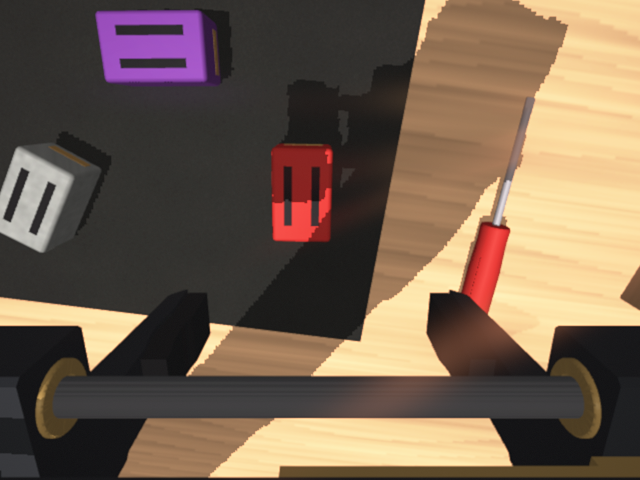

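The wrist view shows the red pack at (302,193) between the fingers' line, with purple (155,45) and grey (45,198) well clear. The arm was still settling, so I close in, let it settle and measure again.

```bash
python3 -m creep '[{"grip":1,"tx":1.8,"ty":-1.5,"tz":2,"spin":0.0},{"grip":1,"tx":0,"ty":0,"tz":2,"spin":0},{"grip":1,"tx":0,"ty":0,"tz":0,"spin":0},{"grip":1,"tx":0,"ty":0,"tz":0,"spin":0},{"grip":1,"tx":0,"ty":0,"tz":0,"spin":0}]'
cat >> h.py <<'E'
def look(lo,hi,z,at,tag=None):
    c=optics.get_calibration("wrist");p,d=optics.snapshot("wrist");P=cloud(c,d)
    if tag: cv2.imwrite(f"pics/{tag}.png",p[...,::-1])
    H,S,V=cv2.split(cv2.cvtColor(p,cv2.COLOR_RGB2HSV));hm=(H>=lo)&(H<=hi) if lo<hi else (H>=lo)|(H<=hi)
    m=hm&(S>130)&(abs(P[...,2]-z)<.005)&(np.hypot(P[...,0]-at[0],P[...,1]-at[1])<.08)
    print(m.sum(),np.median(P[m][:,2]),*rect(P[m][:,:2]))
E
python3 - <<'E'
from h import *
go([.508,-.257,.033],7.1)
look(174,6,.044,(.508,-.257),"w2")
E
```

```text
clock: 1.9
tool_pos: [0.5004, -0.2673, 0.1109]
eef_rot: [0.998, 0.061, -0.0, 0.001]
contact_force: [0.3, -0.5, -0.3]
opening: 0.998
finger_force: 0.0
clock 1.9 tcp [ 0.5004 -0.2673  0.1109] yaw 6.982790986063437 tool z [-0.0002 -0.0012 -1.    ] spin -0.11720901393655936 
 d before spin [ 0.8865 -0.9403  7.791 ] after [ 0.8884 -0.9385  7.791 ]
5965 0.043505244595458625 [ 508.9021 -258.2426] 69.59178924560547 44.14592742919922 6.710597038269043
```

```bash
python3 -m creep '[{"grip":1,"tx":0.93,"ty":-0.85,"tz":1.9,"spin":0.2},{"grip":1,"tx":0,"ty":0,"tz":2,"spin":0},{"grip":1,"tx":0,"ty":0,"tz":2,"spin":0},{"grip":1,"tx":0,"ty":0,"tz":2,"spin":0},{"grip":1,"tx":0,"ty":0,"tz":0,"spin":0},{"grip":1,"tx":0,"ty":0,"tz":0,"spin":0},{"grip":1,"tx":0,"ty":0,"tz":0,"spin":0}]' 40
```

```text
clock: 2.53
tool_pos: [0.5101, -0.257, 0.0327]
eef_rot: [0.998, 0.06, 0.001, 0.001]
contact_force: [-0.1, -0.3, -0.2]
opening: 1.001
finger_force: 0.0
```

```bash
python3 -m creep '[{"grip":-1,"tx":-0.1,"ty":0,"tz":0,"spin":0},{"grip":-1,"tx":0,"ty":0,"tz":0,"spin":0},{"grip":-1,"tx":0,"ty":0,"tz":0,"spin":0},{"grip":-1,"tx":0,"ty":0,"tz":0,"spin":0},{"grip":-1,"tx":0,"ty":0,"tz":0,"spin":0},{"grip":-1,"tx":0,"ty":0,"tz":0,"spin":0},{"grip":-1,"tx":0,"ty":0,"tz":0,"spin":0},{"grip":-1,"tx":0,"ty":0,"tz":0,"spin":0}]' 40
```

```text
clock: 3.2
tool_pos: [0.5083, -0.2561, 0.0312]
eef_rot: [0.998, 0.06, -0.0, 0.0]
contact_force: [0.1, -0.0, -0.2]
opening: 0.423
finger_force: 0.0
```

```bash
python3 -m creep '[{"grip":-1,"tx":0,"ty":0,"tz":0,"spin":0},{"grip":-1,"tx":0,"ty":0,"tz":0,"spin":0}]' 40
python3 - <<'E'
from h import *
look(174,6,.044,(.508,-.257),"w3")
E
```

```text
clock: 3.37
tool_pos: [0.5083, -0.2561, 0.0312]
eef_rot: [0.998, 0.06, -0.0, 0.0]
contact_force: [0.7, 0.1, -0.3]
opening: 0.27
finger_force: 0.0
9175 0.04352877136889505 [ 508.6434 -258.7047] 70.41783142089844 44.125308990478516 7.043399810791016
```

View pics/w3.png

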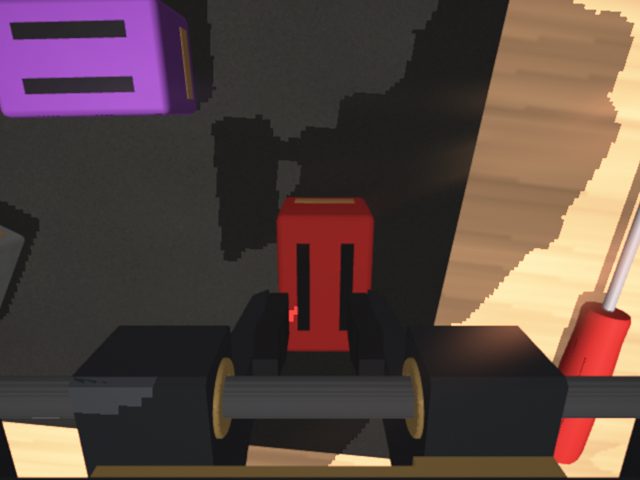

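The wrist view shows the fingers at (270,330) and (370,330) over the pack's top (325,280) without gripping it. I check where the fingertips really are from the depth.

Run:
```python
from h import *
c=optics.get_calibration("wrist");p,d=optics.snapshot("wrist");P=cloud(c,d);s=r.get_state();E=c["extrinsics"]
print("cam pos",rays(c,[[320,240]]))
for q in [s["tool_pos"],[.508,-.258,.044]]:
    x=E[:3,:3]@q+E[:3,3];print(q,c["fx"]*x[0]/x[2]+c["cx"],c["fy"]*x[1]/x[2]+c["cy"],x[2])
R=Ro.from_quat(s["eef_rot"]).as_matrix();T=(P-s["tool_pos"])@R*1000
for uv in[(265,300),(275,300),(280,320),(270,345),(365,300),(360,320),(375,345),(300,320),(325,340),(260,400)]: print(uv,p[uv[1],uv[0]],"tool mm",T[uv[1],uv[0]])
print(s["opening"])
```

```text
cam pos (array([ 0.5858, -0.2466,  0.2164]), array([[-0.3005, -0.0401, -0.953 ]]))
[ 0.5083 -0.2562  0.0312] 318.8275036050904 276.8536024649497 0.20006408072342716
[0.508, -0.258, 0.044] 322.6761900229481 288.6519656202035 0.18797398570790183
(265, 300) [27 26 28] tool mm [ 11.0206 -20.1164 -48.3141]
(275, 300) [26 24 25] tool mm [  9.4377 -16.7685 -45.0759]
(280, 320) [24 23 24] tool mm [  9.9584 -13.3417 -61.5378]
(270, 345) [24 23 23] tool mm [ 10.3164 -14.9049 -77.6482]
(365, 300) [26 26 28] tool mm [ 11.0295  17.1933 -48.2755]
(360, 320) [24 22 23] tool mm [ 10.0959  14.0397 -61.7454]
(375, 345) [24 22 23] tool mm [ 10.461   17.0092 -77.8283]
(300, 320) [23 21 22] tool mm [-17.0494  -9.0052 -12.4753]
(325, 340) [141  35  32] tool mm [-28.4893   3.0303 -11.5537]
(260, 400) [68 67 68] tool mm [  25.2472  -11.3709 -120.5091]
0.17622913989334119
```

Run:
```python
from h import *
c=optics.get_calibration("wrist");p,d=optics.snapshot("wrist");P=cloud(c,d);s=r.get_state()
R=Ro.from_quat(s["eef_rot"]).as_matrix();T=(P-s["tool_pos"])@R*1000
m=(d>0)&(abs(T[...,0])<15)&(abs(T[...,1])<45)
for lo in range(-90,15,6):
    k=m&(T[...,2]>=lo)&(T[...,2]<lo+6)&(p.max(2)<60)
    if k.sum(): print(lo,k.sum(),"x",T[k][:,0].min(),T[k][:,0].max(),"y",np.percentile(T[k][:,1],[0,25,75,100]))
# side view from scene camera
c=optics.get_calibration("scene");p,d=optics.snapshot("scene");P=cloud(c,d);cv2.imwrite("pics/s1.png",cv2.resize(p[150:290,100:300],(800,560))[...,::-1])
print(s["opening"],s["finger_force"])
```

```text
-90 935 x -10.118681353024765 12.349503391826362 y [-19.8251 -15.1884  14.6091  19.0579]
-84 1342 x 1.1330905996631315 12.24205057039531 y [-21.0546 -13.3974  12.6195  20.1065]
-78 844 x 8.984674368671424 12.341001425915378 y [-22.0979 -15.5105  14.4563  21.1913]
-72 879 x 2.6824058750559883 12.27719801023949 y [-23.7419 -16.2469  15.2668  22.5257]
-66 1073 x -8.703098960844356 12.537042517719188 y [-23.6623 -13.3666  12.8083  23.0684]
-60 881 x -9.106726268557999 12.297501532138993 y [-22.9644 -13.5076  12.5418  21.9214]
-54 636 x -8.43400335034803 12.080700595943613 y [-22.4127 -14.503   13.5228  21.7588]
-48 517 x -7.335213417723551 12.185813351629736 y [-21.7915 -14.5008  13.0432  21.0891]
-42 160 x -6.250465388214202 11.821282055626963 y [-18.764  -11.2916  11.4503  17.5273]
-18 952 x -14.88038570520551 14.956257203386345 y [-10.0745  -7.8525  11.92    15.3606]
-12 113 x -14.761635695492322 14.762058803268028 y [-10.1526  -8.1197  11.3221  15.4532]
0.13120281151492696 0.0
```

View pics/s1.png

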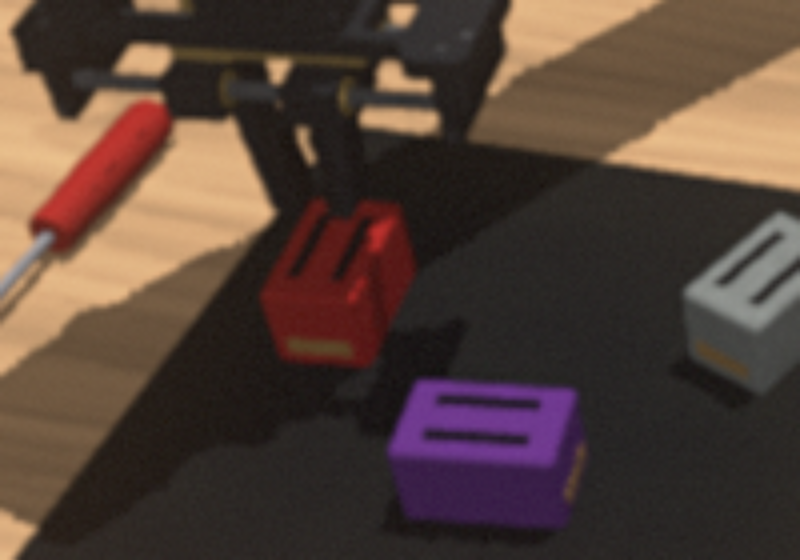

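The scene crop shows the shut fingers about 27 mm above the red pack's top (340,215 in the crop). The real tips therefore lie about 40 mm behind the reported TCP. I open the gripper and measure the tips there.

```bash
python3 -m creep '[{"grip":1,"tx":0,"ty":0,"tz":0,"spin":0},{"grip":1,"tx":0,"ty":0,"tz":0,"spin":0},{"grip":1,"tx":0,"ty":0,"tz":0,"spin":0},{"grip":1,"tx":0,"ty":0,"tz":0,"spin":0},{"grip":1,"tx":0,"ty":0,"tz":0,"spin":0},{"grip":1,"tx":0,"ty":0,"tz":0,"spin":0},{"grip":1,"tx":0,"ty":0,"tz":0,"spin":0},{"grip":1,"tx":0,"ty":0,"tz":0,"spin":0}]' 40
cat >> h.py <<'E'
def tips():
    c=optics.get_calibration("wrist");p,d=optics.snapshot("wrist");P=cloud(c,d);s=r.get_state()
    R=Ro.from_quat(s["eef_rot"]).as_matrix();T=(P-s["tool_pos"])@R*1000
    for sg in(-1,1):
        m=(d>0)&(d<.2)&(abs(T[...,0])<15)&(T[...,1]*sg>0)&(abs(T[...,1])<75)&(p.max(2)<75)&(T[...,2]<-22)
        k=T[m];k=k[k[:,2]>-70];e=k[k[:,2]>np.percentile(k[:,2],99)-5]
        print("side",sg,"tip z 99/100%",np.percentile(k[:,2],[95,99,100]),"y of tip",e[:,1].min(),e[:,1].max(),"x",e[:,0].min(),e[:,0].max())
    print("opening",s["opening"],s["tool_pos"])
E
python3 -c "
from h import *
tips()"
```

```text
clock: 4.23
tool_pos: [0.5083, -0.2562, 0.0312]
eef_rot: [0.998, 0.06, 0.0, 0.0]
contact_force: [-0.2, 0.8, 0.5]
opening: 0.661
finger_force: 0.0
side -1 tip z 99/100% [-41.7808 -39.4744 -38.2109] y of tip -42.8391013423088 -29.589141403958322 x -8.056860931586705 11.928644163942808
side 1 tip z 99/100% [-41.5919 -39.261  -37.8376] y of tip 28.590917371248032 41.75216968823369 x -8.224067597019168 12.065853978582087
opening 0.7118932841354116 [ 0.5083 -0.2562  0.0312]
```

```bash
python3 -m creep '[{"grip":1,"tx":-0.2,"ty":0.2,"tz":0.2,"spin":0},{"grip":1,"tx":0,"ty":0,"tz":0.5,"spin":0},{"grip":1,"tx":0,"ty":0,"tz":1,"spin":0},{"grip":1,"tx":0,"ty":0,"tz":1,"spin":0},{"grip":1,"tx":0,"ty":0,"tz":1,"spin":0},{"grip":1,"tx":0,"ty":0,"tz":0,"spin":0},{"grip":1,"tx":0,"ty":0,"tz":0,"spin":0}]' 40
python3 -c "
from h import *
look(174,6,.044,(.508,-.257),'w4');tips()"
```

```text
clock: 4.87
tool_pos: [0.5059, -0.2579, -0.0069]
eef_rot: [0.998, 0.06, -0.001, -0.0]
contact_force: [-0.4, 0.5, 0.0]
opening: 1.005
finger_force: 0.0
13681 0.04353970891737172 [ 513.8582 -257.9725] 59.98293685913086 44.22193908691406 6.6392741203308105
side -1 tip z 99/100% [-41.8298 -39.2068 -37.8531] y of tip -57.68595946439992 -44.42588705395857 x -8.633731148142251 11.588696975299174
side 1 tip z 99/100% [-41.5687 -39.0006 -37.4649] y of tip 42.81237655631783 56.1800517153356 x -8.808582588670355 11.698662564057942
opening 0.9996213718027342 [ 0.5067 -0.2584 -0.0059]
```

View pics/w4.png

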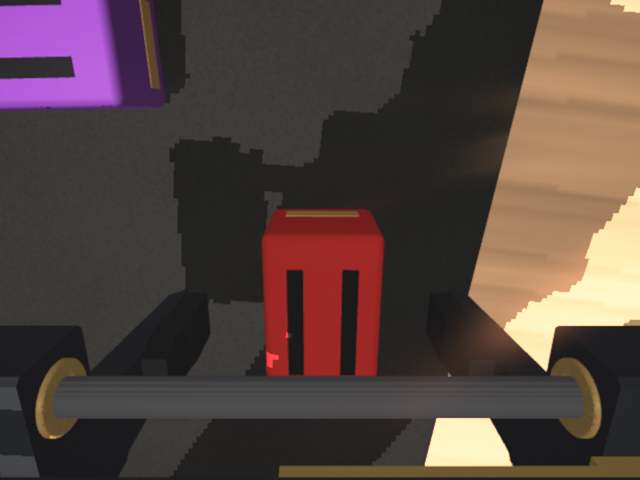

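The wrist view shows the pack (322,310) centred between the finger tips at (195,300) and (440,300). I close the gripper.

```bash
python3 -m creep '[{"grip":-1,"tx":0,"ty":0,"tz":0,"spin":0},{"grip":-1,"tx":0,"ty":0,"tz":0,"spin":0},{"grip":-1,"tx":0,"ty":0,"tz":0,"spin":0},{"grip":-1,"tx":0,"ty":0,"tz":0,"spin":0},{"grip":-1,"tx":0,"ty":0,"tz":0,"spin":0},{"grip":-1,"tx":0,"ty":0,"tz":0,"spin":0},{"grip":-1,"tx":0,"ty":0,"tz":0,"spin":0},{"grip":-1,"tx":0,"ty":0,"tz":0,"spin":0}]' 40
python3 -m creep '[{"grip":-1,"tx":0,"ty":0,"tz":0,"spin":0},{"grip":-1,"tx":0,"ty":0,"tz":0,"spin":0}]' 40
```

```text
clock: 5.63
tool_pos: [0.5067, -0.2585, -0.0057]
eef_rot: [0.998, 0.06, 0.0, 0.0]
contact_force: [0.3, -0.8, 0.7]
opening: 0.491
finger_force: 40.0
clock: 5.8
tool_pos: [0.5067, -0.2585, -0.0057]
eef_rot: [0.998, 0.06, 0.0, 0.0]
contact_force: [0.1, -0.1, 1.2]
opening: 0.495
finger_force: 40.0
```

```bash
python3 -m creep '[{"grip":-1,"tx":0,"ty":0,"tz":-0.5,"spin":0},{"grip":-1,"tx":0,"ty":0,"tz":-1.5,"spin":0},{"grip":-1,"tx":0,"ty":0,"tz":-2,"spin":0},{"grip":-1,"tx":0,"ty":0,"tz":-2,"spin":0},{"grip":-1,"tx":0,"ty":0,"tz":-2,"spin":0},{"grip":-1,"tx":0,"ty":0,"tz":-1,"spin":0},{"grip":-1,"tx":0,"ty":0,"tz":0,"spin":0},{"grip":-1,"tx":0,"ty":0,"tz":0,"spin":0}]'
python3 -c "
from h import *
go([.5196,.1948,.085],-12.9)
look(174,6,.133,(.508,-.257))"
```

```text
clock: 6.47
tool_pos: [0.5065, -0.2583, 0.0842]
eef_rot: [0.998, 0.06, 0.0, 0.0]
contact_force: [-0.1, 0.3, -1.6]
opening: 0.494
finger_force: 40.0
clock 6.4667 tcp [ 0.5065 -0.2583  0.0842] yaw 6.9120238558757805 tool z [ 0.0003 -0.0001 -1.    ] spin 19.81202385587578 
 d before spin [  6.7499 -44.8263  -0.0818] after [ -8.8428 -44.4608  -0.0818]
13629 0.1334085219234997 [ 513.8439 -256.9006] 59.68056869506836 44.73709487915039 6.247002124786377
```

```bash
python3 -m creep '[{"grip":-1,"tx":0,"ty":0,"tz":0,"spin":6.6},{"grip":-1,"tx":0,"ty":0,"tz":0,"spin":6.6},{"grip":-1,"tx":0,"ty":0,"tz":0,"spin":6.6},{"grip":-1,"tx":-0.5,"ty":-2.5,"tz":0,"spin":0},{"grip":-1,"tx":-0.5,"ty":-2.5,"tz":0,"spin":0},{"grip":-1,"tx":-0.5,"ty":-2.5,"tz":0,"spin":0},{"grip":-1,"tx":-0.5,"ty":-2.5,"tz":0,"spin":0},{"grip":-1,"tx":-0.5,"ty":-2.5,"tz":0,"spin":0}]'
python3 -m creep '[{"grip":-1,"tx":-0.5,"ty":-2.5,"tz":0,"spin":0},{"grip":-1,"tx":-0.5,"ty":-2.5,"tz":0,"spin":0},{"grip":-1,"tx":-0.5,"ty":-2.5,"tz":0,"spin":0},{"grip":-1,"tx":-0.5,"ty":-2.5,"tz":0,"spin":0},{"grip":-1,"tx":-0.5,"ty":-2.5,"tz":0,"spin":0},{"grip":-1,"tx":-0.5,"ty":-2.5,"tz":0,"spin":0},{"grip":-1,"tx":-0.5,"ty":-2.5,"tz":0,"spin":0},{"grip":-1,"tx":-0.5,"ty":-2.5,"tz":0,"spin":0}]'
python3 -m creep '[{"grip":-1,"tx":-0.5,"ty":-2.5,"tz":0,"spin":0},{"grip":-1,"tx":-0.5,"ty":-2.5,"tz":0,"spin":0},{"grip":-1,"tx":-0.5,"ty":-2.5,"tz":0,"spin":0},{"grip":-1,"tx":-0.5,"ty":-2.5,"tz":0,"spin":0},{"grip":-1,"tx":0,"ty":0,"tz":0,"spin":0},{"grip":-1,"tx":0,"ty":0,"tz":0,"spin":0},{"grip":-1,"tx":0,"ty":0,"tz":0,"spin":0}]'
python3 - <<'E'
from h import *
go([.5196,.1948,.085],-12.9)
look(174,6,.133,(.52,.195),"w5")
c=optics.get_calibration("wrist");p,d=optics.snapshot("wrist");P=cloud(c,d)
H,S,V=cv2.split(cv2.cvtColor(p,cv2.COLOR_RGB2HSV))
b=(H>100)&(H<125)&(S>120)&(d>0);print("blue z",np.percentile(P[b][:,2],[10,50,90]))
E
```

```text
clock: 7.18
tool_pos: [0.509, -0.1296, 0.0828]
eef_rot: [0.994, -0.112, -0.001, -0.0]
contact_force: [0.7, -0.3, -1.8]
opening: 0.492
finger_force: 40.0
clock: 7.85
tool_pos: [0.5146, 0.074, 0.0828]
eef_rot: [0.994, -0.112, -0.001, 0.001]
contact_force: [-0.1, 0.0, -1.9]
opening: 0.49
finger_force: 40.0
clock: 8.43
tool_pos: [0.5177, 0.1737, 0.0832]
eef_rot: [0.994, -0.112, -0.001, 0.001]
contact_force: [-0.4, -0.4, -1.4]
opening: 0.492
finger_force: 40.0
clock 8.4333 tcp [0.5177 0.1737 0.0832] yaw -12.908538110793245 tool z [-0.002 -0.002 -1.   ] spin -0.008538110793239184 
 d before spin [-0.2877 -2.1009 -0.1878] after [-0.2874 -2.101  -0.1878]
13471 0.13240909354219876 [524.5682 172.787 ] 60.191280364990234 44.315345764160156 -12.716499328613281
blue z [0.0522 0.0537 0.0546]
```

View pics/w5.png

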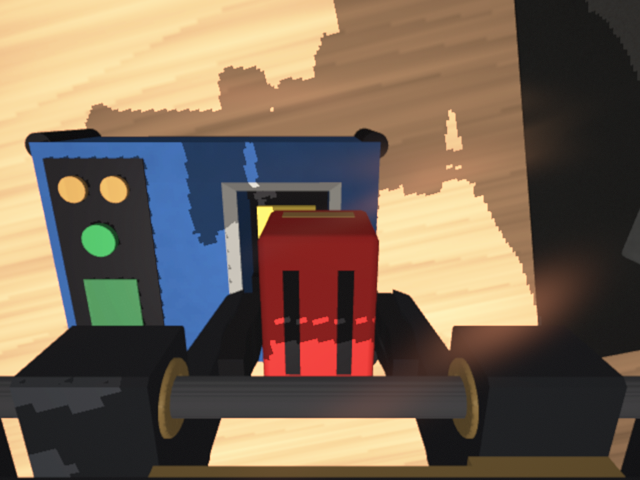

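The wrist view shows the pack held level over the unit, with the bay mouth's far corners near (222,183) and (342,182). I check the bay against these corners.

Run:
```python
from h import *
c=optics.get_calibration("wrist");q=plane(c,[[222,183],[342,182]],.054)[:,:2]*1000
a=np.radians(-12.9);u=np.array([np.cos(a),np.sin(a)]);print(q,"edge len (64)",np.hypot(*(q[1]-q[0])),"bay centre",q.mean(0)-45*u)
go([.5185-.0012,.1946,.083],-12.9)
```

```text
[[570.2726 214.0906]
 [556.3383 151.4828]] edge len (64) 64.13969144073324 bay centre [519.4412 192.8329]
clock 8.5333 tcp [0.5182 0.1728 0.0836] yaw -13.018607614869497 tool z [-0.0012 -0.0019 -1.    ] spin -0.11860761486948945 
 d before spin [-0.5765 -2.0996  0.0592] after [-0.5722 -2.1008  0.0592]
```

```bash
python3 -m creep '[{"grip":-1,"tx":-0.5,"ty":-1.95,"tz":0,"spin":0},{"grip":-1,"tx":0,"ty":0,"tz":1,"spin":0},{"grip":-1,"tx":0,"ty":0,"tz":1,"spin":0},{"grip":-1,"tx":0,"ty":0,"tz":0.8,"spin":0},{"grip":-1,"tx":0,"ty":0,"tz":0,"spin":0},{"grip":-1,"tx":0,"ty":0,"tz":0,"spin":0},{"grip":-1,"tx":0,"ty":0,"tz":0,"spin":0}]'
python3 - <<'E'
from h import *
go([.5174,.1932,.0175],-12.9)
look(174,6,.105,(.52,.195),"w6")
E
```

```text
clock: 9.12
tool_pos: [0.5181, 0.194, 0.056]
eef_rot: [0.994, -0.113, -0.0, 0.0]
contact_force: [-1.0, -0.1, -0.9]
opening: 0.49
finger_force: 40.0
clock 9.1167 tcp [0.5181 0.194  0.056 ] yaw -12.95566930670693 tool z [-0.0002 -0.0007 -1.    ] spin -0.05566930670693182 
 d before spin [-0.0513  0.092   3.8536] after [-0.0514  0.0919  3.8536]
13484 0.10527431503998759 [525.2332 192.867 ] 60.181907653808594 44.252506256103516 -13.751319885253906
```

View pics/w6.png

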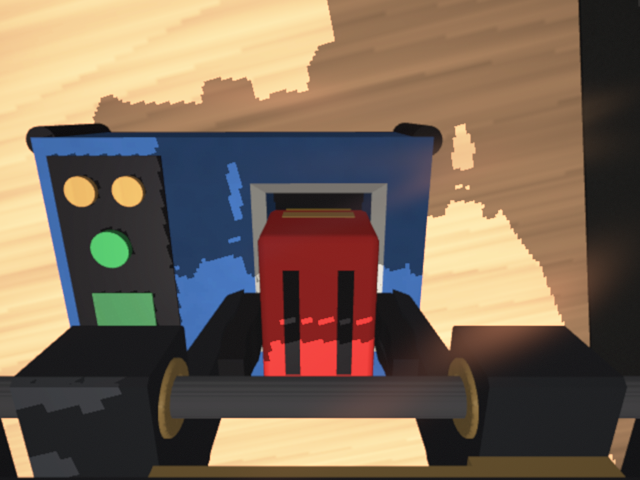

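The wrist view shows the pack (318,300) centred over the mouth (250–387 wide at row 185). I lower it onto the plate.

```bash
python3 -m creep '[{"grip":-1,"tx":-0.05,"ty":0.05,"tz":0.7,"spin":0},{"grip":-1,"tx":0,"ty":0,"tz":0.7,"spin":0},{"grip":-1,"tx":0,"ty":0,"tz":0.7,"spin":0},{"grip":-1,"tx":0,"ty":0,"tz":0.7,"spin":0},{"grip":-1,"tx":0,"ty":0,"tz":0.6,"spin":0},{"grip":-1,"tx":0,"ty":0,"tz":0.2,"spin":0},{"grip":-1,"tx":0,"ty":0,"tz":0,"spin":0},{"grip":-1,"tx":0,"ty":0,"tz":0,"spin":0}]'
python3 - <<'E'
from h import *
go([.5174,.1932,.0175],-12.9)
look(174,6,.069,(.52,.195),"w7")
tips()
E
```

```text
clock: 9.83
tool_pos: [0.5174, 0.1946, 0.0201]
eef_rot: [0.994, -0.112, -0.0, 0.0]
contact_force: [-0.4, 0.2, -1.9]
opening: 0.492
finger_force: 40.0
clock 9.8333 tcp [0.5174 0.1946 0.0201] yaw -12.888642270561578 tool z [-0.0001 -0.0002 -1.    ] spin 0.011357729438429942 
 d before spin [0.028  0.1339 0.2567] after [0.0281 0.1338 0.2567]
13548 0.06928639114777332 [524.5475 193.5468] 59.95697784423828 44.24075698852539 -13.245323181152344
side -1 tip z 99/100% [-34.2537 -33.4679 -32.1094] y of tip -74.97982092160308 -71.12264472745215 x -7.9400150251344135 14.997323760506717
side 1 tip z 99/100% [-43.7752 -32.8885 -22.1259] y of tip 23.823308180940046 48.40023438587983 x -9.61011180897739 14.940651035865333
opening 0.4921358877263899 [0.5177 0.1947 0.0204]
```

```bash
python3 -m creep '[{"grip":-1,"tx":0,"ty":0,"tz":0.2,"spin":0},{"grip":-1,"tx":0,"ty":0,"tz":0,"spin":0},{"grip":-1,"tx":0,"ty":0,"tz":0,"spin":0}]'
```

```text
clock: 10.18
tool_pos: [0.5174, 0.1947, 0.0183]
eef_rot: [0.994, -0.112, 0.0, -0.0]
contact_force: [-0.1, -0.2, -0.4]
opening: 0.49
finger_force: 40.0
```

```bash
python3 -m creep '[{"grip":-0.03,"tx":0,"ty":0,"tz":0,"spin":0},{"grip":0.1,"tx":0,"ty":0,"tz":0,"spin":0},{"grip":0.3,"tx":0,"ty":0,"tz":0,"spin":0},{"grip":0.5,"tx":0,"ty":0,"tz":0,"spin":0},{"grip":0.5,"tx":0,"ty":0,"tz":0,"spin":0},{"grip":0.5,"tx":0,"ty":0,"tz":0,"spin":0}]'
python3 - <<'E'
from h import *
look(174,6,.068,(.52,.195),"w8")
E
```

```text
clock: 10.68
tool_pos: [0.5175, 0.1946, 0.0183]
eef_rot: [0.994, -0.112, 0.0, -0.0]
contact_force: [0.4, -0.0, -0.2]
opening: 0.747
finger_force: 0.0
13307 0.06607058417647466 [524.2469 193.6486] 60.18341827392578 43.73075485229492 -12.970947265625
```

Pack top is at 66 mm, so it sits level on the plate. I retreat up, shut the fingers, then press at the same spot.

```bash
python3 -m creep '[{"grip":0.5,"tx":0,"ty":0,"tz":-1,"spin":0},{"grip":0.5,"tx":0,"ty":0,"tz":-1.5,"spin":0},{"grip":-1,"tx":0,"ty":0,"tz":-1,"spin":0},{"grip":-1,"tx":0,"ty":0,"tz":0,"spin":0},{"grip":-1,"tx":0,"ty":0,"tz":0,"spin":0},{"grip":-1,"tx":0,"ty":0,"tz":0,"spin":0},{"grip":-1,"tx":0,"ty":0,"tz":0,"spin":0},{"grip":-1,"tx":0,"ty":0,"tz":0,"spin":0}]'
python3 -m creep '[{"grip":-1,"tx":0,"ty":0,"tz":0,"spin":0},{"grip":-1,"tx":0,"ty":0,"tz":0,"spin":0},{"grip":-1,"tx":0,"ty":0,"tz":0,"spin":0},{"grip":-1,"tx":0,"ty":0,"tz":0,"spin":0},{"grip":-1,"tx":0,"ty":0,"tz":0,"spin":0},{"grip":-1,"tx":0,"ty":0,"tz":0,"spin":0}]'
python3 - <<'E'
from h import *
go([.5174,.1946,.0275],-12.9)
look(174,6,.066,(.52,.195),"w9")
E
```

```text
clock: 11.4
tool_pos: [0.517, 0.1945, 0.0526]
eef_rot: [0.994, -0.112, -0.0, 0.0]
contact_force: [-0.4, 0.1, -0.4]
opening: 0.317
finger_force: 0.0
clock: 11.9
tool_pos: [0.5174, 0.1946, 0.0532]
eef_rot: [0.994, -0.112, -0.0, 0.0]
contact_force: [0.0, -0.4, -0.4]
opening: 0.003
finger_force: 0.0
clock 11.9 tcp [0.5174 0.1946 0.0532] yaw -12.889146362530358 tool z [-0.     -0.0001 -1.    ] spin 0.010853637469637079 
 d before spin [0.0005 0.0002 2.568 ] after [0.0005 0.0002 2.568 ]
7168 0.06601857280109688 [519.698  194.8296] 69.65263366699219 44.02357864379883 -13.115272521972656
```

```bash
python3 -m creep '[{"grip":-1,"tx":0.05,"ty":0,"tz":1,"spin":0},{"grip":-1,"tx":0,"ty":0,"tz":0.9,"spin":0},{"grip":-1,"tx":0,"ty":0,"tz":0.3,"spin":0},{"grip":-1,"tx":0,"ty":0,"tz":0.3,"spin":0},{"grip":-1,"tx":0,"ty":0,"tz":0.2,"spin":0},{"grip":-1,"tx":0,"ty":0,"tz":0.2,"spin":0},{"grip":-1,"tx":0,"ty":0,"tz":0,"spin":0},{"grip":-1,"tx":0,"ty":0,"tz":0,"spin":0}]'
```

```text
clock: 12.62
tool_pos: [0.5181, 0.1945, 0.0241]
eef_rot: [0.994, -0.112, 0.0, -0.0]
contact_force: [0.6, -0.4, 0.0]
opening: 0.003
finger_force: 0.0
```

```bash
python3 -m creep '[{"grip":-1,"tx":0,"ty":0,"tz":0.2,"spin":0},{"grip":-1,"tx":0,"ty":0,"tz":0.2,"spin":0},{"grip":-1,"tx":0,"ty":0,"tz":0,"spin":0}]'
python3 -m creep '[{"grip":-1,"tx":0,"ty":0,"tz":0.2,"spin":0},{"grip":-1,"tx":0,"ty":0,"tz":0.2,"spin":0},{"grip":-1,"tx":0,"ty":0,"tz":0,"spin":0},{"grip":-1,"tx":0,"ty":0,"tz":0,"spin":0}]'
python3 - <<'E'
from h import *
look(174,6,.062,(.52,.195),"w10");look(174,6,.055,(.52,.195))
E
```

```text
clock: 12.87
tool_pos: [0.5182, 0.1946, 0.0203]
eef_rot: [0.994, -0.112, 0.0, -0.0]
contact_force: [0.7, -0.8, 1.6]
opening: 0.003
finger_force: 1.0
clock: 13.2
tool_pos: [0.5182, 0.1946, 0.0162]
eef_rot: [0.994, -0.112, 0.0, -0.0]
contact_force: [-0.0, 0.6, 1.4]
opening: 0.004
finger_force: 0.9
39 0.06260980753769327 [534.2441 190.8183] 28.748790740966797 14.614395141601562 71.4181900024414
7527 0.05469234419177671 [521.9294 194.1449] 65.13777923583984 43.79750442504883 -13.088676452636719
```

```bash
python3 -m creep '[{"grip":-1,"tx":0,"ty":0,"tz":0.1,"spin":0},{"grip":-1,"tx":0,"ty":0,"tz":0,"spin":0},{"grip":-1,"tx":0,"ty":0,"tz":0,"spin":0}]'
python3 -m creep '[{"grip":-1,"tx":0,"ty":0,"tz":0.1,"spin":0},{"grip":-1,"tx":0,"ty":0,"tz":0,"spin":0},{"grip":-1,"tx":0,"ty":0,"tz":0,"spin":0}]'
```

```text
clock: 13.55
tool_pos: [0.5182, 0.1946, 0.0153]
eef_rot: [0.994, -0.112, 0.0, -0.0]
contact_force: [0.6, 0.3, 4.1]
opening: 0.001
finger_force: 1.9
clock: 13.8
tool_pos: [0.5183, 0.1946, 0.015]
eef_rot: [0.994, -0.112, 0.0, -0.0]
contact_force: [-0.6, -0.4, 9.3]
opening: 0.004
finger_force: 5.1
```

```bash
python3 -m creep '[{"grip":-1,"tx":0,"ty":0,"tz":0.15,"spin":0},{"grip":-1,"tx":0,"ty":0,"tz":0,"spin":0},{"grip":-1,"tx":0,"ty":0,"tz":0,"spin":0}]'
```

```text
clock: 14.05
tool_pos: [0.5183, 0.1946, 0.0149]
eef_rot: [0.994, -0.112, 0.001, -0.0]
contact_force: [-4.3, -1.3, 23.7]
opening: 0.003
finger_force: 11.7
```

At 24 N there is no further travel, so the pack is home. I retreat and check that it is flush.

```bash
python3 -m creep '[{"grip":-1,"tx":0,"ty":0,"tz":-0.5,"spin":0},{"grip":-1,"tx":0,"ty":0,"tz":-1.5,"spin":0},{"grip":-1,"tx":0,"ty":0,"tz":-2,"spin":0},{"grip":-1,"tx":0,"ty":0,"tz":-2,"spin":0},{"grip":-1,"tx":0,"ty":0,"tz":-2,"spin":0},{"grip":-1,"tx":0,"ty":0,"tz":0,"spin":0},{"grip":-1,"tx":0,"ty":0,"tz":0,"spin":0},{"grip":-1,"tx":0,"ty":0,"tz":0,"spin":0}]'
python3 - <<'E'
from h import *
look(174,6,.054,(.52,.195),"w11")
c=optics.get_calibration("wrist");p,d=optics.snapshot("wrist");P=cloud(c,d)
H,S,V=cv2.split(cv2.cvtColor(p,cv2.COLOR_RGB2HSV));Z=P[...,2]
near=np.hypot(P[...,0]-.5195,P[...,1]-.1945)<.06
for n,m in(("deck",(H>100)&(H<125)&(S>120)&(Z>.045)&near),("red",((H<6)|(H>174))&(S>130)&near)):
    q=P[m];A=np.c_[q[:,:2]-[.5195,.1945],np.ones(len(q))];print(n,m.sum(),np.median(q[:,2]),"plane slope,z",np.linalg.lstsq(A,q[:,2],rcond=None)[0])
E
```

```text
clock: 14.72
tool_pos: [0.517, 0.1944, 0.0918]
eef_rot: [0.994, -0.112, -0.001, 0.0]
contact_force: [-0.5, 0.2, -0.0]
opening: 0.006
finger_force: 0.0
6521 0.05356625461585765 [519.6866 194.9121] 69.40410614013672 43.91067123413086 -13.050437927246094
deck 11113 0.053712706072217314 plane slope,z [ 0.0407 -0.0151  0.0554]
red 7124 0.05350870476597819 plane slope,z [-0.0263  0.0694  0.054 ]
```

View pics/w11.png

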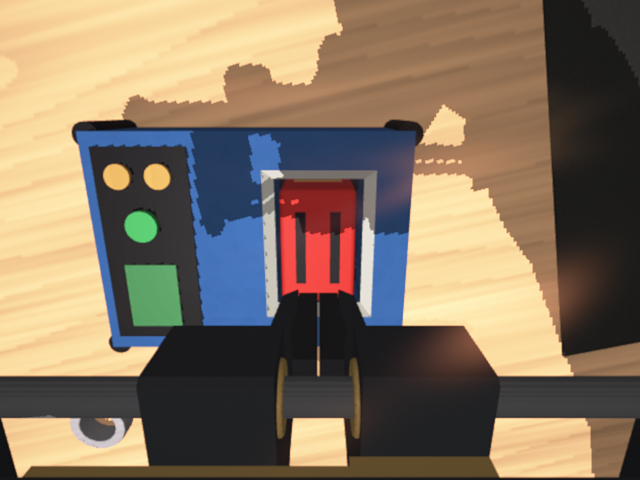

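The pack (318,235) sits in the bay with its stripes up. Its top is at 53.6 mm against the deck's 53.7 mm, so it is flush, and the gripper is clear. I hand it in.

```bash
python3 -c "
from plant import workorder
print(workorder.finish_job())"
```

```text
the job is handed in; nothing more can be done
None
```

The red pack is in the bay right way up and pressed home, its top flush with the deck to within 0.2 mm by camera; the grey pack was not touched, and the job was handed in at about 15 s.

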